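# Lock the clean-out cap on the bench fume extractor

### The job

Refit the red clean-out cap on the grey fume extractor: lower its lugs through the two slots of the steel collar (which may sit twisted some 25 degrees either way on the box), push it down gently against the spring without forcing it, and turn it a quarter turn clockwise until it stops and springs up into its locked detent, then let go. Leave the frit jars and the graphite block where they are.

Things in the scene. Friction and masses are not known exactly. Their poses are not given: they have to be found in the camera images.
- cap_grip (a point): centre, half-way up, of the black grip bar of the loose red cap: 60 mm long along x, 14 thick (y), 24 high. It stands on a red disc 84 across, 8 thick, whose top is 12 mm below this point; stem and lugs are underneath. Starts upright on its stem on the bench, any yaw; half a turn makes no difference. 0.15 to 0.31 kg. z up
- cap_lugs (a point): on the cap's axis at the height of the lugs' tops, 31 mm below cap_grip, same axes. Two lugs stick out of the stem both ways along x, right under the bar: 64 mm over their ends, 14 wide, 7 high (undersides 38 mm below cap_grip). The round aluminium stem is 36 mm across and ends 50 mm below cap_grip, its last 7 mm tapered to 22 across. The black gasket is soft, without resistance
- port (a point): centre of the port at the top face of its steel collar (100 x 100 mm, 8.5 thick), 90 mm above the bench and 4 above the grey deck; z up. The bore gives the stem 2 mm play all round. Two slots for the lugs, 18 mm wide, 70 over their ends, run both ways (white marks on the collar) within 0.45 rad of x: the collar is clamped at another clocking each time, which is not measured; find it by feel or by eye
- locked (a point): where cap_grip is when locked: on the port's axis, 26 mm above the collar top (38 with the lugs lying on the collar beside the slots). At 22.5 or less the lugs are clear under the collar; the cap then turns clockwise only (from above), to hard stops 2 degrees past 90 from the slots (green marks), where let up it rises 3.5 mm into its pockets. x: bar direction when locked, within 0.45 rad
- plunger_top (a point): top of the damped brass spring plunger in the port, 16 mm below the collar top at rest. It pushes the stem's foot up from cap_grip 34 mm above the collar: 1 N there, growing 0.8 N per mm: 7 N locked, 10 N with the lugs just clear, 12 N at the hard bottom (disc on collar, cap_grip 20 mm above it). More than 45 N between cap and extractor is forcing it. The cap's weight, 1.5 to 3 N, helps the push
- cap: the loose red cap as a whole; origin at the foot of the stem, 50 mm below cap_grip, same axes
- extractor: the fixed grey fume extractor, a box of 220 (x) x 240 (y) x 86 mm centred under the port; origin at bench height, 90 mm below the port, same axes
- jar_teal: squat closed jar of green glass frit with a metal lid, 54 mm across, 62 mm high, loose; origin at the centre of its underside
- jar_blue: the same jar in opaque blue
- jar_amber: the same jar in amber
- graphite_block: loose black block, 70 x 50 x 40 mm high; origin at the centre of its underside
Not all that is in view belongs to the job. Several things look just like the cap: the one meant starts farthest to the robot's left.

How it is judged:
On the way, in this order (a step that is already met when the one before it is completed fails the run):
1. the cap has been lifted off the bench (height (world z) of cap_grip above 0.1 m), for 0.1 s.
2. the cap is in the port and pressed down so far that its lugs are under the collar (z of cap_grip in the frame of port below 0.0235 m and horizontal distance between cap_grip and port below 0.006 m), for 0.05 s.
At the end, for the whole second after the job is handed in: the cap sits in the port (within 5 mm of its axis, upright within 0.08 rad), turned a quarter turn from the slots (bar within 0.6 rad of the x axis of locked, clocking included) and risen into its detent: cap_grip 24.2 to 28.3 mm above the collar top; released and at rest (horizontal distance between cap_grip and port below 0.005 m and z of cap_grip in the frame of port between 0.0242 and 0.0283 m and angle between the x axis of cap_grip and the x axis of locked, either way round below 0.6 rad and angle between cap_grip's own z axis and vertical below 0.08 rad); the robot touches nothing.
It fails at once if the cap is forced: more than 45 N between cap and extractor (contact force between cap and extractor above 45 N).
It fails at once if a jar or the block is shifted by more than 20 mm (distance of any of jar_teal, jar_blue, jar_amber, graphite_block from where it was at the start of the episode above 0.02 m).
It fails at once if a jar or the block is tipped over (angle between any of jar_teal, jar_blue, jar_amber, graphite_block's own z axis and vertical above 0.3 rad).
It also fails if it takes over 72 s, if anything falls off the work surface, if the arm or the gripper's body presses on something with over 40 N, if the wrist force passes 120 N, or if a joint passes its speed limit or range.

### The arm

A 6-joint arm with a two-finger parallel gripper is mounted at the origin on the work surface. World frame = base frame: x ahead of the robot, y to its left, z up, the work surface at z = 0. Lengths are in m, angles in rad, forces in N, time in s.
With the tool pointing down it reaches from about 0.325 to 0.75 m from the base axis. Payload 7.6 kg.
Tool frame: the origin (TCP) lies at the very end of the fingers, on their centre line; the grasp point (between the pads) lies robot.pinch_z behind it (robot.pinch_z is the distance from the TCP to the grasp point, in m); z points along the fingers, y is the direction in which the jaws open and shut (so a half turn about z gives the same grasp; the last joint's range is limited). The gripper opens to 85 mm and grips with 20 to 120 N. Pads are 22 mm wide; open, the fingers measure 114 mm over their backs; the gripper's body (76 mm by 85 mm) begins 54 mm behind the grasp point. The pads swing forward as they close: fully open they stand 13 mm farther back than shut.
Start: joints at [1.155, 0.052, 1.401, -0, 1.689, -0.07], TCP at [0.178, 0.494, 0.231] pointing down, gripper open.
Joint ranges: [-2.9, 2.9], [-0.91, 2.17], [0.12, 2.37], [-1.06, 4.2], [0.26, 2.73], [-2.93, 2.93]. Speed limits (rad/s): [2.57, 2.57, 3.01, 3.14, 3.14, 3.14].

### API

Orientations are given as a unit quaternion [x, y, z, w].
In Python, from cell import robot gives the robot as it stands. The module is installed in compiled form; this text tells all that it offers.
- The arm moves only by the tool apply_moves, never from a script. Its argument "targets" is text: rows parted by semicolons, each of 7 numbers parted by spaces: the opening, from 0 (shut) to 1 (fully open), then the shift along the tool's x, y, z in m, then the turn, a rotation vector about the tool's x, y, z in rad. A call has 1 to 12 rows; each row shifts and turns the commanded pose from where the row before left it, along the tool's axes as they then stand; what a row does not reach is not made up. A row lasts 1/12 s, in which the tool goes at most 41.7 mm and 7.16 degrees, less where a joint would pass 70% of its speed; a pose out of reach is approached as far as the arm can. A call with a gripper value outside its range is refused whole. The fingers move at their own pace and stop on an object; the grip force is fixed at half the most. Time passes only in rows, so rows that do not move let the fingers close. It gives the time, the measured TCP pose, the force and the opening at its end, in the units of the state.
- robot.observe(): the state, without advancing time (a new reading comes with each control period).
- robot.get_image(name): name is "scene" or "top" or "wrist"; returns a dict with "image" (384x512x3 uint8, red, green, blue), "range_z" (384x512 float32, m along the optical axis (not along the pixel's ray), 0 where there is no reading), "vfov" (degrees; the focal length in pixels is half the picture's height over the tangent of half this angle, whatever the lens; pixels are square), "cx", "cy" (the principal point, pixels), "rvec" (rotation vector, rad) and "tvec" (3), from world to camera coordinates, as OpenCV has them; the wrist camera has in their place "T_tool_cam" (4x4, takes a point from camera to tool coordinates, whose origin is the TCP and whose axes are the flange's). Camera axes: x right, y down, z forward; pixel columns grow to the right and rows downward; lengths in m; the calibration is good to about 2 mm. A picture is of the moment at which its call begins: read the wrist's pose just before it.
- robot.sign_off(): hands the job in, once; it reports no verdict.
Trained networks look in a picture, given as the dict that the camera call returned (one of the last four; its "shot" number tells which), for a name from the list of things; names that differ only in an ending like _2 or _b are one class to them, and where a whole thing is asked for, a point or a joint stands for the part that bears it (a point fixed in the world has none). Each returns a list of dicts, best first, with "conf" (0 to 1); they miss things now and then, are a little off and sometimes report something else, mostly with a low value. They report only what shows in the picture. A call takes as long as a camera call. They do not tell look-alikes from the thing itself.
- robot.regions_of(picture, target): "pixels" (384x512 bool, what is visible of it) and "extent" ([centre column, centre row, width, height] in pixels, round what is visible of it).
- robot.place_of(picture, target): "position" ([column, row] in pixels: a listed point, or the origin of a listed thing).
The state is a dict: "time_s": time; "joints": joint angles; "qd": joint speeds; "joint_efforts": joint torques, N m; "tcp_pos": TCP position; "orientation": TCP orientation; "ft_force": force on the tool from outside, world axes, zero at the start; "torque": the same for the moment, N m; "width": finger opening in m.
Only numpy, scipy, OpenCV 4.12 (cv2) and the standard library are available. Lean on these libraries where they do the work, as an engineer would, in place of code of your own. Each camera call takes 0.05 s, during which the arm holds its last target.

## Working session

There is one attempt and no reset: what is moved stays moved. The work goes in short steps, Python scripts to look and compute and a tool call to move; the robot and the scene stay as the last step left them, time stands still between calls to the robot, and variables do not carry over. Pictures are saved under pics/ and viewed, and the job is handed in when it is done.

Besides the shell and the picture viewer there is one more tool, called as name(argument=value, ...) on one line, values as JSON. apply_moves: Moves the arm, as the interface text tells. Its arguments: {"type":"object","properties":{"targets":{"type":"string"}},"required":["targets"]}

```bash
ls; mkdir -p pics; cat > h.py <<'E'
from cell import robot
import numpy as np, cv2, pickle
from scipy.spatial.transform import Rotation as R
def snap(name,fn=None):
    s=robot.observe(); d=robot.get_image(name)
    if fn: cv2.imwrite('pics/'+fn,cv2.cvtColor(d['image'],cv2.COLOR_RGB2BGR))
    return s,d
def cam(s,d):
    f=d['image'].shape[0]/2/np.tan(np.radians(d['vfov'])/2)
    if 'rvec' in d:
        Rm=cv2.Rodrigues(np.array(d['rvec'],float))[0]; Rc=Rm.T; o=-Rm.T@np.array(d['tvec'],float).ravel()
    else:
        T=np.eye(4);T[:3,:3]=R.from_quat(s['orientation']).as_matrix();T[:3,3]=s['tcp_pos']
        T=T@np.array(d['T_tool_cam']);Rc=T[:3,:3];o=T[:3,3]
    return f,Rc,o
def ray(s,d,u,v):
    f,Rc,o=cam(s,d); return o,Rc@np.array([(u-d['cx'])/f,(v-d['cy'])/f,1.])
def onz(s,d,u,v,z):
    o,r=ray(s,d,u,v); return o+r*(z-o[2])/r[2]
def deproj(s,d,u,v):
    o,r=ray(s,d,u,v); return o+r*d['range_z'][int(round(v)),int(round(u))]
def proj(s,d,p):
    f,Rc,o=cam(s,d); q=Rc.T@(np.array(p)-o); return d['cx']+f*q[0]/q[2],d['cy']+f*q[1]/q[2]
E
python3 - <<'E'
from h import *
s=robot.observe(); print(s); print([a for a in dir(robot) if a[0]!='_'], robot.pinch_z)
for n in ['scene','top','wrist']:
    s,d=snap(n,n+'0.png'); print(n,{k:v for k,v in d.items() if k not in('image','range_z')})
    for t in ['cap_grip','cap_lugs','port','plunger_top','jar_teal','jar_blue','jar_amber','graphite_block']:
        try:
            for r in robot.place_of(d,t): 
                u,v=r['position']; print(t,round(r['conf'],2),np.round([u,v]), np.round(deproj(s,d,min(max(u,0),511),min(max(v,0),383)),3))
        except Exception as e: print(t,e)
E
```

```text
pics
{'time_s': 0.0, 'joints': array([ 1.15470434e+00,  5.28228572e-02,  1.40172702e+00,  5.14753567e-06,
        1.68861489e+00, -7.03324309e-02]), 'qd': array([-0.00045605,  0.00128048, -0.00022851,  0.00115782, -0.00043984,
        0.00012533]), 'joint_efforts': array([-1.76594727e-03, -3.81667221e+01, -3.60189843e+01, -1.69444716e-04,
        6.14274148e-03,  3.85158887e-05]), 'tcp_pos': array([0.17779781, 0.49365208, 0.23047856]), 'orientation': array([ 1.72019559e-01,  9.85093221e-01, -7.62305878e-04, -1.91780032e-04]), 'ft_force': array([ 0.08879341, -0.37764215, -0.3935941 ]), 'torque': array([-0.00657952, -0.04451895,  0.01040099]), 'width': 0.08529960027315224}
['Unreachable', 'get_image', 'observe', 'pinch_z', 'place_of', 'regions_of', 'sign_off'] 0.0187
scene {'vfov': 47.71918693329009, 'cx': 255.39498256804154, 'cy': 188.96030449111487, 'rvec': array([ 2.02293343,  1.25196427, -0.5381602 ]), 'tvec': array([-0.17181301, -0.32519722,  1.65749253]), 'shot': 1}
cap_grip 0.9 [164. 214.] [ 0.544 -0.352  0.059]
cap_grip 0.85 [208. 200.] [ 0.548 -0.23   0.061]
cap_grip 0.76 [136
[... 1116 characters left out ...]
1]
jar_blue 0.83 [241. 145.] [ 0.739 -0.082  0.052]
jar_blue 0.38 [168. 210.] [0.561 0.09  0.076]
jar_blue 0.27 [174. 216.] [0.543 0.073 0.091]
jar_amber 0.98 [326. 172.] [ 0.665 -0.299  0.059]
graphite_block 0.7 [357. 274.] [ 0.413 -0.372  0.039]
wrist {'vfov': 65.60624251477762, 'cx': 254.32565973058115, 'cy': 193.02498528345654, 'T_tool_cam': array([[ 2.25444705e-04, -9.53340853e-01, -3.01895954e-01,
         7.78127591e-02],
       [ 9.99999944e-01,  1.40744276e-04,  3.02314167e-04,
        -2.05216263e-04],
       [-2.45718318e-04, -3.01896006e-01,  9.53340832e-01,
        -1.42157892e-01],
       [ 0.00000000e+00,  0.00000000e+00,  0.00000000e+00,
         1.00000000e+00]]), 'shot': 3}
```

View pics/scene0.png

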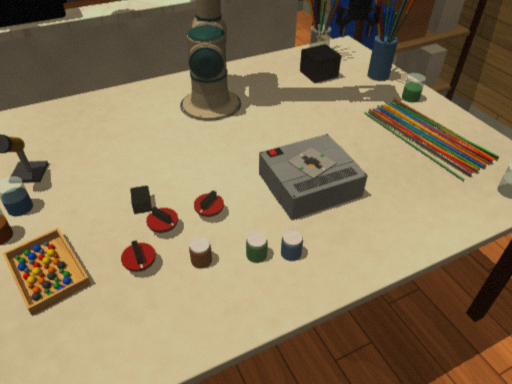

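View pics/top0.png

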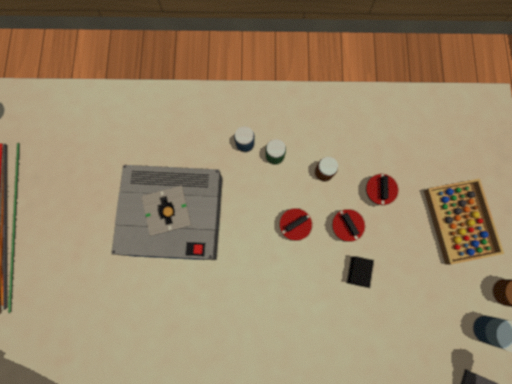

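View pics/wrist0.png

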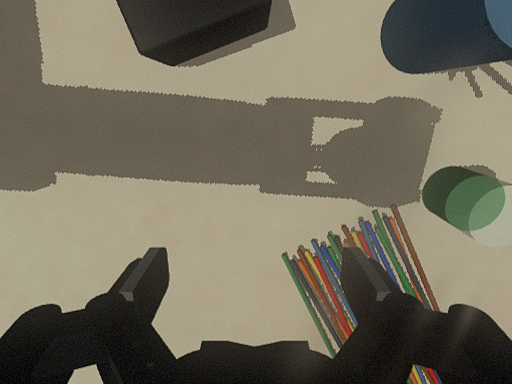

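The scene and top views show three caps. The leftmost one (largest y) is in top at (296,224), with its bar running diagonally. The extractor port is in top at (167,211). I'll zoom in for a first measurement.

```bash
cat >> h.py <<'E'
def barfit(s,d,zc,near,rad=0.06,out=None):
    """dark bar mask on red disc near world pt: uses pixels, plane z"""
    im=d['image'].astype(int); H,W=im.shape[:2]
    vv,uu=np.mgrid[0:H,0:W]
    o,_=ray(s,d,0,0); f,Rc,_=cam(s,d)
    rays=np.stack([(uu-d['cx'])/f,(vv-d['cy'])/f,np.ones_like(uu)],-1)@Rc.T
    P=o+rays*d['range_z'][...,None]
    return P,im
E
python3 - <<'E'
from h import *
s,d=snap('top')
c=d['image'][180:250,120:330]
cv2.imwrite('pics/topz.png',cv2.cvtColor(cv2.resize(c,None,fx=3.8,fy=3.8,interpolation=cv2.INTER_CUBIC),cv2.COLOR_RGB2BGR))
P,im=barfit(s,d,0,0)
near=np.hypot(P[...,0]-.53,P[...,1]+.228)<.055
z=P[...,2]; 
m=near&(z>.054)&(im.max(-1)<70)
print(m.sum(),P[m].mean(0),np.percentile(P[m][:,2],[5,50,95]))
q=P[m][:,:2];w,v=np.linalg.eigh(np.cov(q.T));print(np.sqrt(w)*np.sqrt(12),np.degrees(np.arctan2(v[1,1],v[0,1])))
r=near&(im[...,0]>120)&(im[...,1]<60); print('disc',P[r].mean(0))
for t in ['cap','extractor']:
  for r in robot.place_of(d,t): print(t,r['conf'],r['position'],onz(s,d,*r['position'],0))
for r in robot.place_of(d,'port'): print(r, onz(s,d,*r['position'],.09))
E
```

```text
125 [ 0.53395031 -0.22031191  0.0608591 ] [0.05865049 0.06086915 0.06330628]
[0.01330089 0.05697985] 121.94148540217742
disc [ 0.53357371 -0.22179792  0.037277  ]
cap 0.92 [346.9, 225.1] [ 0.53733571 -0.36192607  0.        ]
cap 0.87 [292.3, 227.6] [ 0.52939441 -0.21784931  0.        ]
cap 0.79 [376.4, 193.6] [ 0.62306184 -0.44467916  0.        ]
cap 0.74 [327.2, 171.0] [ 0.68459944 -0.31421527  0.        ]
extractor 0.75 [172.0, 214.3] [0.56172355 0.10009073 0.        ]
{'position': [166.6, 211.2], 'conf': 0.57} [0.55556905 0.09092076 0.09      ]
```

View pics/topz.png

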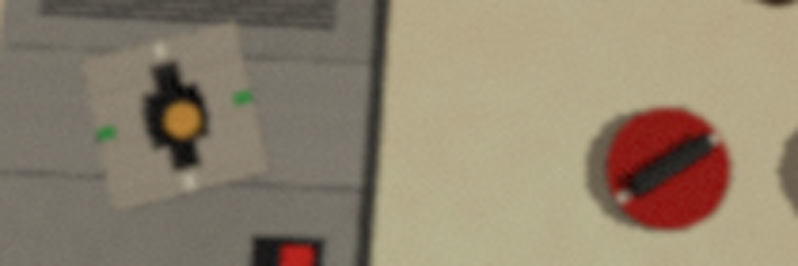

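```bash
cat >> h.py <<'E'
def psi(s=None):
    s=s or robot.observe(); y=R.from_quat(s['orientation']).as_matrix()[:,1]; return np.degrees(np.arctan2(y[1],y[0]))
def delta(p,psid=None):
    s=robot.observe(); M=R.from_quat(s['orientation']).as_matrix()
    t=M.T@(np.array(p)-s['tcp_pos']); print('t',round(s['time_s'],2),'tcp',np.round(s['tcp_pos'],4),'psi',round(psi(s),2),'z',np.round(M[:,2],4),'F',np.round(s['ft_force'],2),'w',round(s['width'],4))
    print('tool shift mm',np.round(t*1000,1),'rows>=',np.ceil(np.linalg.norm(t)/.0417))
    if psid is not None: 
        a=np.radians(psi(s)-psid); print('rz',round(a,4),'rows',abs(a)/.1249)
E
python3 - <<'E'
from h import *
delta([.556,.091,.22],70)
s,d=snap('top')
P,im=barfit(s,d,0,0)
sc=210*3.8/798
for n,(a,b),z in [('w1',(160,50),.09),('w2',(190,182),.09),('g1',(106,133),.09),('g2',(242,97),.09),('b1',(620,196),.062),('b2',(714,139),.062)]:
    print(n,np.round(onz(s,d,120+a/3.8-.4,180+b/3.8-.4,z),4))
s,d=snap('scene')
P,im=barfit(s,d,0,0)
near=np.hypot(P[...,0]-.533,P[...,1]+.221)<.055
m=near&(P[...,2]>.045)&(im.max(-1)<70)
print(m.sum(),P[m].mean(0));q=P[m&(P[...,2]>.058)][:,:2];w,v=np.linalg.eigh(np.cov(q.T));print(q.mean(0),np.degrees(np.arctan2(v[1,1],v[0,1])))
r=near&(im[...,0]>100)&(im[...,1]<60); print('disc',P[r].mean(0),np.median(P[r][:,2]))
E
```

```text
t 1.55 tcp [0.1779 0.494  0.2313] psi 70.19 z [ 0.e+00  1.e-04 -1.e+00] F [-0.35 -0.29  1.27] w 0.0855
tool shift mm [-492.3 -251.    11.3] rows>= 14.0
rz 0.0033 rows 0.026293014337202398
w1 [0.6005 0.1055 0.09  ]
w2 [0.5166 0.0814 0.09  ]
g1 [0.5469 0.1359 0.09  ]
g2 [0.5707 0.0519 0.09  ]
b1 [ 0.5133 -0.1885  0.062 ]
b2 [ 0.5509 -0.2497  0.062 ]
133 [ 0.54166902 -0.22611467  0.05830296]
[ 0.53968424 -0.22468126] 121.8079960037718
disc [ 0.54604279 -0.22637083  0.03947502] 0.03956013025246263
```

Top view: white slot marks at roughly (0.600,0.105) and (0.517,0.081), green marks at 90° to them, so the slots lie about 16° from x. The cap bar is at about 122°. Next I'll look at the port from above.

apply_moves(targets="1 -0.035 -0.018 0 0 0 0;1 -0.035 -0.018 0 0 0 0;1 -0.035 -0.018 0 0 0 0;1 -0.035 -0.018 0 0 0 0;1 -0.035 -0.018 0 0 0 0;1 -0.035 -0.018 0 0 0 0;1 -0.035 -0.018 0 0 0 0;1 -0.035 -0.018 0 0 0 0;1 -0.035 -0.018 0 0 0 0;1 -0.035 -0.018 0 0 0 0;1 -0.035 -0.018 0 0 0 0;1 -0.035 -0.018 0 0 0 0")

```text
time_s: 2.65
tcp_pos: [0.5009, 0.1466, 0.2315]
orientation: [0.172, 0.985, 0.0, 0.0]
ft_force: [0.5, 0.4, 0.4]
width: 0.085
```

apply_moves(targets="1 -0.035 -0.0175 0.005 0 0 0;1 -0.035 -0.0175 0.005 0 0 0;1 0 0 0 0 0 0;1 0 0 0 0 0 0")

```text
time_s: 2.98
tcp_pos: [0.5544, 0.0901, 0.2201]
orientation: [0.174, 0.985, -0.0, -0.001]
ft_force: [-0.3, 1.1, -0.5]
width: 0.0856
```

```bash
python3 - <<'E'
from h import *
delta([.5587,.0938,.22],70)
s,d=snap('wrist','w1.png')
pickle.dump((s,d),open('w1.pkl','wb'))
for t in ['port','plunger_top','extractor']:
  for r in robot.place_of(d,t): print(t,r, onz(s,d,*r['position'],.09 if t=='port' else .074))
delta([.5333,-.2215,.17],32)
E
```

```text
t 2.98 tcp [0.5544 0.0901 0.2201] psi 70.01 z [-2.2e-03 -1.0e-04 -1.0e+00] F [-0.33  1.12 -0.54] w 0.0856
tool shift mm [-2.8  4.9  0. ] rows>= 1.0
rz 0.0002 rows 0.0012301661220966657
port {'position': [257.6, 191.5], 'conf': 0.92} [0.56153691 0.09061314 0.09      ]
port {'position': [27.0, 229.9], 'conf': 0.7} [ 0.52069617 -0.13921384  0.09      ]
port {'position': [190.0, 333.5], 'conf': 0.25} [ 0.69294042 -0.03752411  0.09      ]
plunger_top {'position': [256.3, 187.2], 'conf': 0.85} [0.56152141 0.08939361 0.074     ]
extractor {'position': [259.5, 169.0], 'conf': 0.76} [0.54495376 0.0987466  0.074     ]
extractor {'position': [260.1, 194.7], 'conf': 0.56} [0.57031121 0.09032518 0.074     ]
t 3.18 tcp [0.5534 0.0928 0.2219] psi 70.28 z [ 9.e-04  3.e-04 -1.e+00] F [-0.07 -0.31  0.09] w 0.0856
tool shift mm [ -87.1 -302.6   51.8] rows>= 8.0
rz 0.668 rows 5.348590614516403
```

View pics/w1.png

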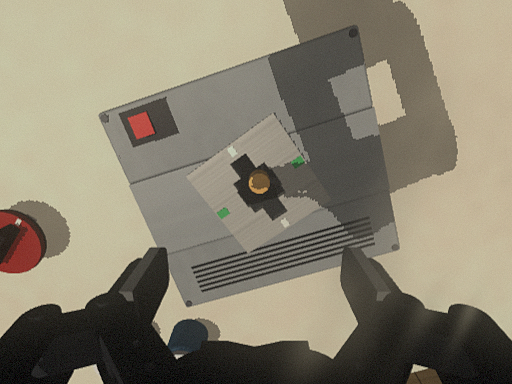

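```bash
cat > port.py <<'E'
from h import *
import sys
def blobs(s,d,c0=(.559,.092)):
    im=d['image'].astype(int); P,_=barfit(s,d,0,0)
    f,Rc,o=cam(s,d); H,W=im.shape[:2]; vv,uu=np.mgrid[0:H,0:W]
    rays=np.stack([(uu-d['cx'])/f,(vv-d['cy'])/f,np.ones_like(uu)],-1)@Rc.T
    Q=o+rays*((.09-o[2])/rays[...,2])[...,None]
    near=np.hypot(Q[...,0]-c0[0],Q[...,1]-c0[1])<.055
    g=near&(im[...,1]-np.maximum(im[...,0],im[...,2])>25)
    w=near&(im.min(-1)>175)
    dk=near&(im.max(-1)<50)
    for n,m in [('g',g),('w',w),('dark',dk)]:
        k,l,st,c=cv2.connectedComponentsWithStats(m.astype(np.uint8))
        for i in range(1,k):
            if st[i,4]>8:
                q=Q[l==i].mean(0); print(n,st[i,4],np.round(c[i],1),np.round(q[:2],4))
    z=P[...,2][near&~dk&(im.min(-1)>110)]; print('collar z',np.median(z))
if __name__=='__main__':
    s,d=snap('wrist','w2.png'); delta(s['tcp_pos']); pickle.dump((s,d),open('w2.pkl','wb')); blobs(s,d)
    s,d=snap('top'); print('top');blobs(s,d)
E
python3 port.py
```

```text
t 3.23 tcp [0.5534 0.0928 0.222 ] psi 70.29 z [ 1.1e-03  3.0e-04 -1.0e+00] F [-0.72 -0.39  0.79] w 0.0854
tool shift mm [-0.  -0.   0.1] rows>= 1.0
g 89 [294.7 162.8] [0.5468 0.1352]
g 82 [220.7 213.1] [0.5703 0.0514]
w 47 [229.5 152.1] [0.5168 0.0814]
dark 691 [253.6 184.5] [0.5538 0.0919]
collar z 0.08956808921672191
top
g 13 [183.4 205.2] [0.5706 0.0516]
g 11 [147.4 214.9] [0.5462 0.1361]
dark 379 [161.7 207. ] [0.5656 0.1033]
collar z 0.08908963336756426
```

View pics/w2.png

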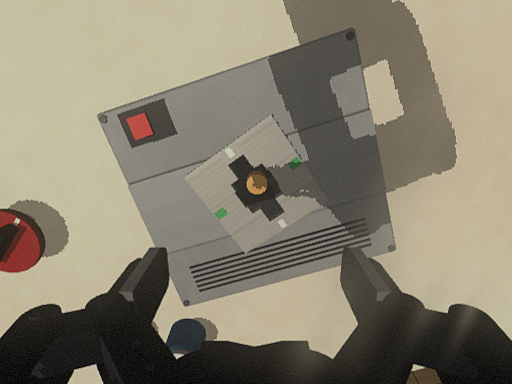

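Both views agree: port centre at (0.5585,0.0935) with slots at 15.7°. In w2 the green marks are at (295,163) and (221,213). Next, the cap.

apply_moves(targets="1 -0.0109 -0.0378 0.004 0 0 0;1 -0.0109 -0.0378 0.004 0 0 0;1 -0.0109 -0.0378 0.004 0 0 0;1 -0.0109 -0.0378 0.004 0 0 0;1 -0.0109 -0.0378 0.004 0 0 0;1 -0.0109 -0.0378 0.004 0 0 0;1 -0.0109 -0.0378 0.004 0 0 0;1 -0.0109 -0.0378 0.004 0 0 0")

```text
time_s: 3.95
tcp_pos: [0.5331, -0.2234, 0.1898]
orientation: [0.171, 0.985, -0.0, 0.001]
ft_force: [1.0, 0.5, -0.2]
width: 0.0855
```

apply_moves(targets="1 0 0 0 0 0 0.1113;1 0 0 0 0 0 0.1113;1 0 0 0 0 0 0.1113;1 0 0 0 0 0 0.1113;1 0 0 0 0 0 0.1113;1 0 0 0 0 0 0.1113;1 0 0 0 0 0 0;1 0 0 0 0 0 0;1 0 0 0 0 0 0")

```text
time_s: 4.7
tcp_pos: [0.5335, -0.2219, 0.1895]
orientation: [0.484, 0.875, 0.0, 0.0]
ft_force: [-0.3, 0.4, 0.8]
width: 0.0855
```

```bash
cat > capm.py <<'E'
from h import *
import sys
c0=[float(a) for a in sys.argv[2:4]]
s,d=snap('wrist',sys.argv[1]+'.png'); delta(s['tcp_pos'])
P,im=barfit(s,d,0,0)
near=np.hypot(P[...,0]-c0[0],P[...,1]-c0[1])<.05
m=near&(im.max(-1)<75)&(P[...,2]>.056)
print(m.sum(),P[m].mean(0),np.percentile(P[m][:,2],[5,50,95]))
m8=m.astype(np.uint8)
cn=max(cv2.findContours(m8,cv2.RETR_EXTERNAL,cv2.CHAIN_APPROX_NONE)[0],key=len)
f,Rc,o=cam(s,d)
zt=np.median(P[m][:,2])
q=np.array([onz(s,d,u,v,zt)[:2] for u,v in cn[:,0]],np.float32)
(c,sz,a)=cv2.minAreaRect(q*1000); print('rect',np.array(c)/1000,sz,a)
q=P[m][:,:2];w,v=np.linalg.eigh(np.cov(q.T));print('pca angle',np.degrees(np.arctan2(v[1,1],v[0,1])),np.sqrt(w*12))
r=near&(im[...,0]>90)&(im[...,1]<50)&(P[...,2]<.05); zr=np.median(P[r][:,2])
ring=(near&(((im[...,0]>80)&(im[...,1]<60))|m)).astype(np.uint8)
cn=max(cv2.findContours(ring,cv2.RETR_EXTERNAL,cv2.CHAIN_APPROX_NONE)[0],key=len)
q=np.array([onz(s,d,u,v,zr)[:2] for u,v in cn[:,0]],np.float32)
print('disc z',zr,'circle',cv2.minEnclosingCircle(q*1000),cv2.fitEllipse(q*1000))
E
python3 capm.py w3 .5335 -.2215
```

```text
t 4.75 tcp [ 0.5335 -0.222   0.1895] psi 32.1 z [ 3.e-04 -1.e-04 -1.e+00] F [-0.47 -0.35  0.4 ] w 0.0854
tool shift mm [ 0.1  0.1 -0.1] rows>= 1.0
20146 [ 0.5260272  -0.21293507  0.25305305] [0.20647537 0.26824508 0.27986639]
rect [ 0.52113013 -0.20274792] (84.70343780517578, 42.10691833496094) 32.15099334716797
pca angle -147.6951829752225 [0.02512261 0.10499831]
disc z 0.03759891637266255 circle ((654.67431640625, -414.3656005859375), 200.5585479736328) ((633.034423828125, -385.48162841796875), (205.53634643554688, 388.7760314941406), 120.22779083251953)
```

View pics/w3.png

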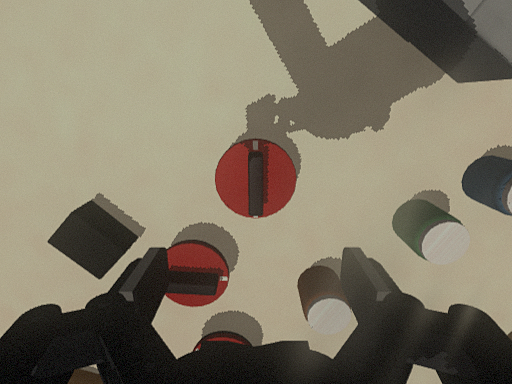

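```bash
sed -i 's/(P\[...,2\]>.056)/(P[...,2]>.054)\&(P[...,2]<.08)/; s/^near=\(.*\)$/near=(\1)\&(P[...,2]<.08)/' capm.py
python3 capm.py w4 .5335 -.2215
```

```text
t 4.8 tcp [ 0.5334 -0.2221  0.1894] psi 32.07 z [ 2.e-04 -0.e+00 -1.e+00] F [-0.06 -0.07 -0.89] w 0.0854
tool shift mm [ 0.  0. -0.] rows>= 1.0
863 [ 0.53375755 -0.2214789   0.06145221] [0.06014487 0.06152705 0.06270128]
rect [ 0.53420752 -0.22268266] (13.09134292602539, 58.99690628051758) 32.56071853637695
pca angle 122.82638702722161 [0.01350935 0.05939752]
disc z 0.03761234636753383 circle ((534.425537109375, -222.36805725097656), 41.288726806640625) ((535.0855712890625, -223.46270751953125), (77.50534057617188, 82.58319854736328), 126.18260192871094)
```

apply_moves(targets="1 0 0 0.03 0 0 -0.009;1 0 0 0.03 0 0 0;1 0 0 0.03 0 0 0;1 0 0 0.03 0 0 0;1 0 0 0.0185 0 0 0;1 0 0 0.01 0 0 0;1 0 0 0 0 0 0;1 0 0 0 0 0 0")

```text
time_s: 5.47
tcp_pos: [0.5338, -0.2225, 0.0415]
orientation: [0.481, 0.877, 0.0, 0.0]
ft_force: [0.2, -0.2, 0.7]
width: 0.0854
```

```bash
python3 - <<'E'
from h import *
delta([.534,-.2223,.0405],32.6)
snap('wrist','w5.png')
E
```

```text
t 5.47 tcp [ 0.5338 -0.2225  0.0415] psi 32.48 z [ 7.e-04 -2.e-04 -1.e+00] F [ 0.23 -0.15  0.75] w 0.0854
tool shift mm [0.  0.3 1. ] rows>= 1.0
rz -0.0022 rows 0.01740002495982241
```

View pics/w5.png

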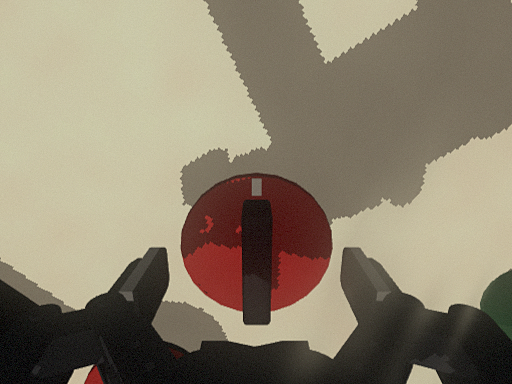

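The bar (columns 242–272) is centred between the fingers. Closing.

apply_moves(targets="0 0 0 0 0 0 0;0 0 0 0 0 0 0;0 0 0 0 0 0 0;0 0 0 0 0 0 0;0 0 0 0 0 0 0;0 0 0 0 0 0 0;0 0 0 0 0 0 0;0 0 0 0 0 0 0;0 0 0 0 0 0 0;0 0 0 0 0 0 0")

```text
time_s: 6.35
tcp_pos: [0.5335, -0.2224, 0.0411]
orientation: [0.481, 0.876, 0.0, 0.0]
ft_force: [-0.8, -0.3, 3.1]
width: 0.0131
```

apply_moves(targets="0 0 0 -0.02 0 0 0;0 0 0 -0.03 0 0 0;0 0 0 -0.03 0 0 0;0 0 0 -0.03 0 0 0;0 0 0 -0.03 0 0 0;0 0 0 0 0 0 0;0 0 0 0 0 0 0;0 0 0 0 0 0 0")

```text
time_s: 7.02
tcp_pos: [0.5328, -0.222, 0.1789]
orientation: [0.481, 0.876, -0.0, -0.001]
ft_force: [-0.2, -0.1, -2.5]
width: 0.0126
```

```bash
python3 - <<'E'
from h import *
s,d=snap('wrist','w6.png'); snap('scene','s6.png')
delta([.5585,.0935,.19],105.7-180*0)
E
```

```text
t 7.12 tcp [ 0.5325 -0.2219  0.1781] psi 32.44 z [-0.0039  0.002  -1.    ] F [ 0.41  0.73 -1.91] w 0.0127
tool shift mm [252.3 191.1 -11.3] rows>= 8.0
rz -1.2786 rows 10.236954553839613
```

View pics/w6.png

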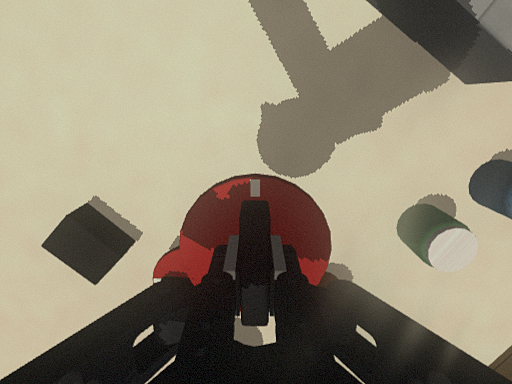

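View pics/s6.png

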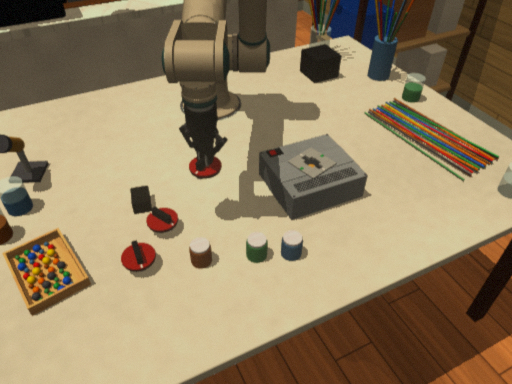

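The cap is gripped (bar between pads, 12.7 mm) and clear of the bench. I'll carry it to the port and turn it to the slot clocking.

apply_moves(targets="0 0.0315 0.0239 0 0 0 0;0 0.0315 0.0239 0 0 0 0;0 0.0315 0.0239 0 0 0 0;0 0.0315 0.0239 0 0 0 0;0 0.0315 0.0239 0 0 0 0;0 0.0315 0.0239 0 0 0 0;0 0.0315 0.0239 0 0 0 0;0 0.0315 0.0239 0 0 0 0;0 0 0 0 0 0 0")

```text
time_s: 7.87
tcp_pos: [0.5586, 0.0994, 0.1788]
orientation: [0.479, 0.878, 0.0, -0.002]
ft_force: [-0.2, -0.6, -2.4]
width: 0.0125
```

apply_moves(targets="0 0 0 0 0 0 -0.1162;0 0 0 0 0 0 -0.1162;0 0 0 0 0 0 -0.1162;0 0 0 0 0 0 -0.1162;0 0 0 0 0 0 -0.1162;0 0 0 0 0 0 -0.1162;0 0 0 0 0 0 -0.1162;0 0 0 0 0 0 -0.1162;0 0 0 0 0 0 -0.1162;0 0 0 0 0 0 -0.1162;0 0 0 0 0 0 -0.1162;0 0 0 0 0 0 0")

```text
time_s: 8.87
tcp_pos: [0.5589, 0.0928, 0.179]
orientation: [-0.138, 0.99, 0.0, -0.002]
ft_force: [0.4, 0.5, -2.3]
width: 0.0127
```

apply_moves(targets="0 0 0 0 0 0 0;0 0 0 0 0 0 0;0 0 0 0 0 0 0")

```text
time_s: 9.12
tcp_pos: [0.5594, 0.0929, 0.1803]
orientation: [-0.135, 0.991, 0.0, -0.0]
ft_force: [0.3, -0.4, -2.5]
width: 0.0126
```

```bash
python3 - <<'E'
from h import *
s,d=snap('wrist','w7.png'); 
print(s['joints'])
delta([.5585,.0935,.145],105.7)
s2,d2=snap('top','t7.png')
c=d2['image'][160:260,100:240]
cv2.imwrite('pics/t7z.png',cv2.cvtColor(cv2.resize(c,None,fx=5,fy=5,interpolation=cv2.INTER_CUBIC),cv2.COLOR_RGB2BGR))
P,im=barfit(s,d,0,0)
m=(im.max(-1)<75)
# bar visible part direction in tool frame & disc
f,Rc,o=cam(s,d)
red=((im[...,0]>80)&(im[...,1]<60))
P2=P-s['tcp_pos']; M=R.from_quat(s['orientation']).as_matrix(); T=P2@M
ok=red&(np.abs(T[...,2]-.003)<.012); print(ok.sum(),np.median(T[ok][:,2]))
print('x max,y range',np.percentile(T[ok][:,0],99.8),np.percentile(T[ok][:,1],[.2,99.8]))
E
```

```text
[ 9.93579231e-02  1.91252104e-01  1.35133283e+00  1.11711421e-04
  1.59978044e+00 -1.74270031e+00]
t 9.17 tcp [0.5595 0.0929 0.1805] psi 105.57 z [-5.e-04  1.e-04 -1.e+00] F [-0.    0.19 -2.53] w 0.0127
tool shift mm [ 0.8  0.8 35.5] rows>= 1.0
rz -0.0022 rows 0.01790992357789279
7018 0.0034517284106858025
x max,y range 0.04030208407488052 [-0.04028181  0.04117453]
```

View pics/w7.png

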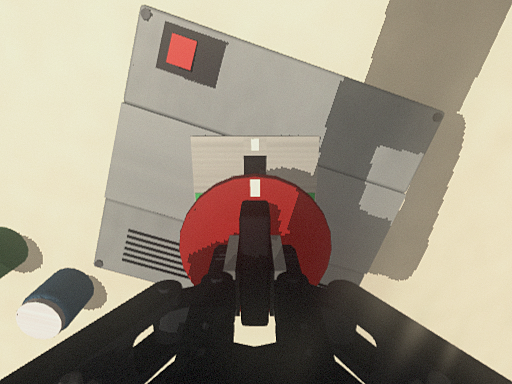

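View pics/t7z.png

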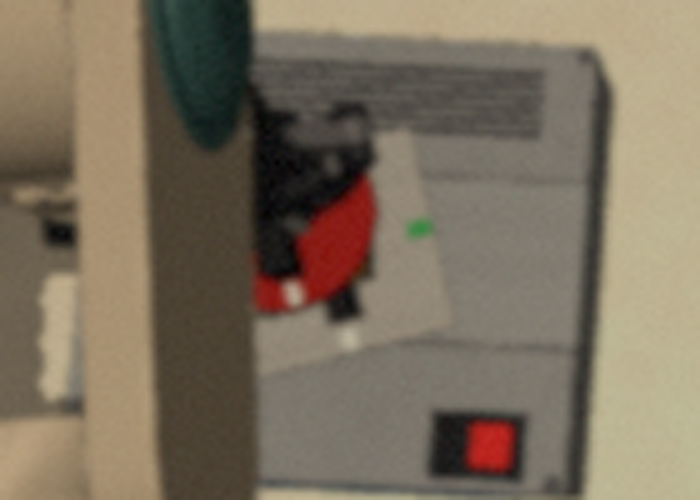

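w7 shows the cap's white mark (255,188) in line with the collar's slot mark (255,145), and the collar square in the picture. Lowering to just above the lugs' height first.

apply_moves(targets="0 0.0008 0.0004 0.015 0 0 -0.002;0 0 0 0.015 0 0 0;0 0 0 0.01 0 0 0;0 0 0 0.008 0 0 0;0 0 0 0.005 0 0 0;0 0 0 0 0 0 0;0 0 0 0 0 0 0")

```text
time_s: 9.8
tcp_pos: [0.5588, 0.0931, 0.1281]
orientation: [-0.137, 0.991, 0.0, 0.0]
ft_force: [-0.0, -0.1, -2.1]
width: 0.0126
```

```bash
python3 - <<'E'
from h import *
s,d=snap('wrist','w8.png'); snap('scene','s8.png')
delta([.5585,.0935,.121],105.7)
E
```

```text
t 9.9 tcp [0.5592 0.0931 0.1288] psi 105.79 z [ 1.6e-03  3.0e-04 -1.0e+00] F [ 0.96  1.34 -2.3 ] w 0.013
tool shift mm [0.6 0.5 7.8] rows>= 1.0
rz 0.0015 rows 0.012034419963782505
```

View pics/w8.png

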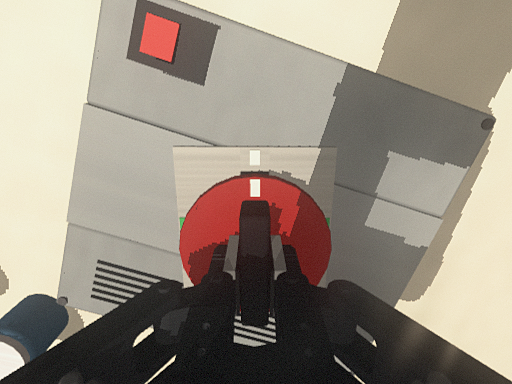

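apply_moves(targets="0 0 0 0.002 0 0 0;0 0 0 0.002 0 0 0;0 0 0 0.002 0 0 0;0 0 0 0.001 0 0 0;0 0 0 0 0 0 0;0 0 0 0 0 0 0")

```text
time_s: 10.4
tcp_pos: [0.5587, 0.0931, 0.1207]
orientation: [-0.137, 0.991, 0.0, -0.0]
ft_force: [0.0, -0.2, -2.0]
width: 0.0125
```

apply_moves(targets="0 0 0 0.001 0 0 0;0 0 0 0.001 0 0 0;0 0 0 0.001 0 0 0;0 0 0 0.001 0 0 0;0 0 0 0 0 0 0;0 0 0 0 0 0 0")

```text
time_s: 10.9
tcp_pos: [0.5587, 0.0931, 0.1167]
orientation: [-0.137, 0.991, 0.0, -0.0]
ft_force: [0.4, -0.2, -1.9]
width: 0.0128
```

The lugs are already 2 mm below collar-top contact height with no force, so they are in the slots. Continuing.

apply_moves(targets="0 0 0 0.001 0 0 0;0 0 0 0.001 0 0 0;0 0 0 0.001 0 0 0;0 0 0 0.001 0 0 0;0 0 0 0.001 0 0 0;0 0 0 0 0 0 0;0 0 0 0 0 0 0")

```text
time_s: 11.48
tcp_pos: [0.5588, 0.0931, 0.112]
orientation: [-0.137, 0.991, 0.0, 0.0]
ft_force: [-1.7, -0.7, 0.1]
width: 0.0127
```

apply_moves(targets="0 0 0 0.001 0 0 0;0 0 0 0.001 0 0 0;0 0 0 0.001 0 0 0;0 0 0 0.001 0 0 0;0 0 0 0 0 0 0;0 0 0 0 0 0 0")

```text
time_s: 11.98
tcp_pos: [0.5588, 0.0931, 0.108]
orientation: [-0.137, 0.991, 0.0, 0.0]
ft_force: [-1.2, -0.1, 3.8]
width: 0.0125
```

apply_moves(targets="0 0 0 0.001 0 0 0;0 0 0 0.001 0 0 0;0 0 0 0.001 0 0 0;0 0 0 0.001 0 0 0;0 0 0 0 0 0 0;0 0 0 0 0 0 0")

```text
time_s: 12.48
tcp_pos: [0.5589, 0.0931, 0.1044]
orientation: [-0.137, 0.991, 0.0, 0.0]
ft_force: [-2.0, 0.7, 7.0]
width: 0.0125
```

apply_moves(targets="0 0 0 0.001 0 0 0;0 0 0 0.0007 0 0 0;0 0 0 0 0 0 0;0 0 0 0 0 0 0;0 0 0 0 0 0 0")

```text
time_s: 12.9
tcp_pos: [0.5589, 0.0932, 0.103]
orientation: [-0.137, 0.991, 0.0, 0.0]
ft_force: [-3.5, -0.1, 8.0]
width: 0.0127
```

```bash
python3 - <<'E'
from h import *
s,d=snap('wrist','w9.png'); delta([.5587,.0933,.1022],105.7)
P,im=barfit(s,d,0,0)
near=np.hypot(P[...,0]-.5587,P[...,1]-.0933)<.06
r=near&(im[...,0]>90)&(im[...,1]<50); g=near&(im.min(-1)>110)&(P[...,2]<.1)
print('disc top z',np.median(P[r][:,2]),'collar',np.median(P[g][:,2]))
snap('scene','s9.png')
E
```

```text
t 12.95 tcp [0.5589 0.0931 0.103 ] psi 105.79 z [ 9.e-04  2.e-04 -1.e+00] F [-2.69  0.28  9.77] w 0.0128
tool shift mm [0.2 0.2 0.8] rows>= 1.0
rz 0.0016 rows 0.012977351140230027
disc top z 0.09965925272375029 collar 0.08923307852085298
```

View pics/w9.png

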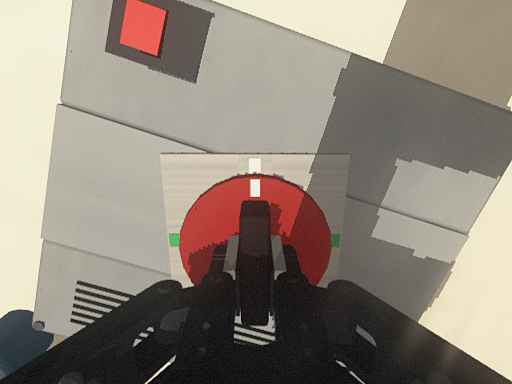

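apply_moves(targets="0 0.0003 0 0.0006 0 0 0;0 0 0 0.0005 0 0 0;0 0 0 0 0 0 0;0 0 0 0 0 0 0")

```text
time_s: 13.33
tcp_pos: [0.5589, 0.0931, 0.1021]
orientation: [-0.137, 0.991, 0.0, 0.001]
ft_force: [-2.7, 0.0, 8.9]
width: 0.0128
```

apply_moves(targets="0 0 0 0 0 0 0.05;0 0 0 0 0 0 0.08;0 0 0 0 0 0 0.08;0 0 0 0 0 0 0.08;0 0 0 0 0 0 0;0 0 0 0 0 0 0")

```text
time_s: 13.83
tcp_pos: [0.5595, 0.093, 0.1025]
orientation: [0.007, 1.0, 0.0, 0.002]
ft_force: [0.4, -0.2, 7.5]
width: 0.0127
```

```bash
python3 - <<'E'
from h import *
s,d=snap('wrist','w10.png'); delta([.5587,.0933,.102],13.8); print(s['torque'])
E
```

```text
t 13.88 tcp [0.5595 0.093  0.1025] psi 89.17 z [ 3.6e-03  3.0e-04 -1.0e+00] F [0.87 0.34 8.39] w 0.013
tool shift mm [0.8 0.3 0.5] rows>= 1.0
rz 1.3154 rows 10.531397607012465
[ 0.00578164  0.00845426 -0.03535904]
```

View pics/w10.png

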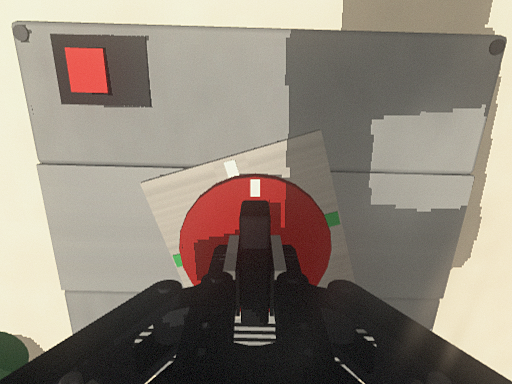

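The cap turned 17° freely with little torque, so the lugs are under the collar. Continuing clockwise.

apply_moves(targets="0 0.0004 0 0.0003 0 0 0.11;0 0 0 0 0 0 0.12;0 0 0 0 0 0 0.12;0 0 0 0 0 0 0.12;0 0 0 0 0 0 0.12;0 0 0 0 0 0 0.12;0 0 0 0 0 0 0.12;0 0 0 0 0 0 0.12;0 0 0 0 0 0 0.12;0 0 0 0 0 0 0.11;0 0 0 0 0 0 0;0 0 0 0 0 0 0")

```text
time_s: 14.88
tcp_pos: [0.5592, 0.093, 0.1022]
orientation: [0.563, 0.827, 0.001, 0.001]
ft_force: [0.8, -0.2, 8.8]
width: 0.0124
```

```bash
python3 - <<'E'
from h import *
s,d=snap('wrist','w11.png'); delta([.5587,.0933,.102],13.8); print(s['torque'])
E
```

```text
t 14.93 tcp [0.5592 0.093  0.1023] psi 21.55 z [ 3.8e-03  2.0e-04 -1.0e+00] F [ 0.16 -0.06  8.21] w 0.0127
tool shift mm [ 0.5 -0.3  0.3] rows>= 1.0
rz 0.1353 rows 1.0834323752646022
[-0.07892117 -0.00232471 -0.0826395 ]
```

View pics/w11.png

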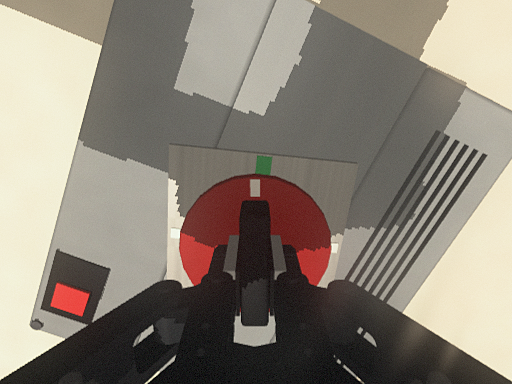

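apply_moves(targets="0 0 0 0 0 0 0.04;0 0 0 0 0 0 0.04;0 0 0 0 0 0 0.03;0 0 0 0 0 0 0.02;0 0 0 0 0 0 0.02;0 0 0 0 0 0 0;0 0 0 0 0 0 0")

```text
time_s: 15.52
tcp_pos: [0.559, 0.093, 0.1022]
orientation: [0.622, 0.783, 0.001, 0.001]
ft_force: [-1.1, -0.8, 9.3]
width: 0.0126
```

```bash
python3 - <<'E'
from h import *
s,d=snap('wrist','w12.png'); delta([.5587,.0933,.102],15.7); print(s['torque'])
E
```

```text
t 15.57 tcp [0.559  0.093  0.1022] psi 13.01 z [ 0.0033 -0.     -1.    ] F [-1.14 -0.72  8.15] w 0.0128
tool shift mm [ 0.4 -0.3  0.2] rows>= 1.0
rz -0.047 rows 0.3765196637055423
[-0.17681201  0.12607037  0.390947  ]
```

View pics/w12.png

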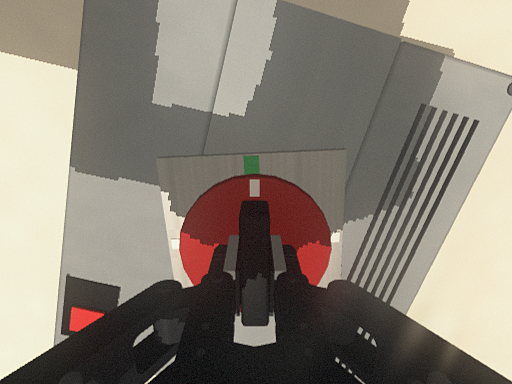

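The torque rose to 0.39 N m at 92.8°, so the hard stop is reached. I'll ease the twist slightly and let it rise into the detent.

apply_moves(targets="0 0 0 0 0 0 -0.02;0 0 0 -0.001 0 0 -0.01;0 0 0 -0.001 0 0 0;0 0 0 -0.001 0 0 0;0 0 0 -0.0005 0 0 0;0 0 0 0 0 0 0;0 0 0 0 0 0 0")

```text
time_s: 16.15
tcp_pos: [0.559, 0.093, 0.1053]
orientation: [0.611, 0.792, 0.001, 0.001]
ft_force: [1.0, -0.1, 6.0]
width: 0.0125
```

apply_moves(targets="0 0 0 -0.0007 0 0 0;0 0 0 -0.0005 0 0 0;0 0 0 0 0 0 0;0 0 0 0 0 0 0;0 0 0 0 0 0 0")

```text
time_s: 16.57
tcp_pos: [0.559, 0.093, 0.1062]
orientation: [0.611, 0.792, 0.001, 0.001]
ft_force: [1.3, 0.6, 4.9]
width: 0.0127
```

```bash
cat > chk.py <<'E'
from h import *
import sys
s,d=snap('wrist',sys.argv[1]+'.png'); delta([.5587,.0933,.102],15.7); print(s['torque'])
P,im=barfit(s,d,0,0)
near=np.hypot(P[...,0]-.5587,P[...,1]-.0933)<.06
r=near&(im[...,0]>70)&(im[...,1]<40)&(P[...,2]<.11); g=near&(im.min(-1)>100)&(P[...,2]<.1)
print('disc top z',np.median(P[r][:,2]),'collar',np.median(P[g][:,2]))
A=np.c_[P[r][:,:2]-[.5587,.0933],np.ones(r.sum())];print('tilt',np.linalg.lstsq(A,P[r][:,2],rcond=None)[0])
E
python3 chk.py w13
```

```text
t 16.62 tcp [0.5589 0.093  0.1062] psi 14.69 z [ 2.9e-03  2.0e-04 -1.0e+00] F [1.67 0.14 4.96] w 0.0127
tool shift mm [ 0.4 -0.2  4.2] rows>= 1.0
rz -0.0177 rows 0.1417504905454283
[ 0.03940825 -0.3413468   0.03737436]
disc top z 0.10278243266740142 collar 0.08939950404327937
tilt [ 0.0151325  -0.01490808  0.10299334]
```

apply_moves(targets="0 0 0 -0.0005 0 0 0;0 0 0 -0.0005 0 0 0;0 0 0 0 0 0 0;0 0 0 0 0 0 0")

```text
time_s: 16.95
tcp_pos: [0.5586, 0.093, 0.1068]
orientation: [0.611, 0.792, 0.001, 0.001]
ft_force: [3.4, -1.1, 4.4]
width: 0.0126
```

apply_moves(targets="0.15 0 0 0 0 0 0;0.3 0 0 0 0 0 0;0.3 0 0 0 0 0 0;0.3 0 0 0 0 0 0;0.3 0 0 0 0 0 0;0.3 0 0 0 0 0 0")

```text
time_s: 17.45
tcp_pos: [0.5575, 0.093, 0.1057]
orientation: [0.611, 0.792, -0.0, -0.001]
ft_force: [0.8, 0.3, -0.4]
width: 0.0253
```

```bash
python3 chk.py w14
```

```text
t 17.5 tcp [0.5577 0.093  0.1059] psi 14.69 z [-0.0011 -0.     -1.    ] F [ 0.14 -0.14  0.  ] w 0.0254
tool shift mm [0.  1.1 3.9] rows>= 1.0
rz -0.0176 rows 0.141056248793141
[-0.00245281  0.02774233  0.00653892]
disc top z 0.10356383040764999 collar 0.0893387822100345
tilt [ 0.0031889  -0.0101048   0.10368004]
```

View pics/w14.png

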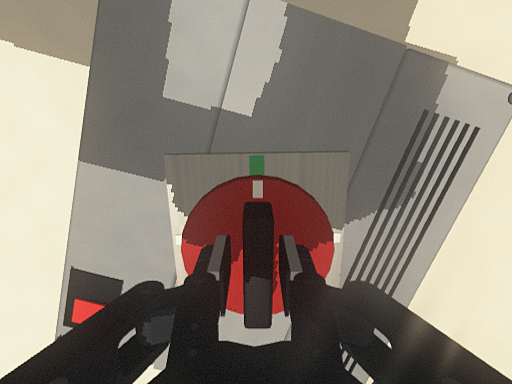

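Released: the disc top is 14.2 mm above the collar (cap_grip about 26.2 mm), and the cap mark lines up with the green mark. Retreating.

apply_moves(targets="0.5 0 0 -0.005 0 0 0;0.6 0 0 -0.015 0 0 0;0.8 0 0 -0.03 0 0 0;0.8 0 0 -0.035 0 0 0;0.8 0 0 -0.035 0 0 0;0.8 0 0 0 0 0 0;0.8 0 0 0 0 0 0;0.8 0 0 0 0 0 0")

```text
time_s: 18.17
tcp_pos: [0.5578, 0.093, 0.2261]
orientation: [0.611, 0.792, -0.0, -0.0]
ft_force: [0.4, 0.7, -0.7]
width: 0.0685
```

```bash
python3 chk.py w15; python3 - <<'E'
from h import *
s,d=snap('wrist'); P,im=barfit(s,d,0,0)
near=np.hypot(P[...,0]-.5587,P[...,1]-.0933)<.035
m=near&(im.max(-1)<75)&(P[...,2]>.12)&(P[...,2]<.15); q=P[m][:,:2]
w,v=np.linalg.eigh(np.cov(q.T));print(m.sum(),P[m].mean(0),np.degrees(np.arctan2(v[1,1],v[0,1])),np.sqrt(w*12))
snap('scene','s15.png')
E
```

```text
t 18.22 tcp [0.5575 0.0929 0.2251] psi 14.69 z [-2.2e-03 -1.0e-04 -1.0e+00] F [-0.35 -0.1  -0.3 ] w 0.0681
tool shift mm [ -0.    1.5 123.1] rows>= 3.0
rz -0.0176 rows 0.14113458265982623
[0.00273772 0.06685702 0.00265421]
disc top z 0.10354443697347274 collar 0.0893440334177148
tilt [ 0.00103967 -0.00646861  0.10353927]
1062 [0.55859777 0.09370342 0.12741292] 104.4193707591863 [0.01358995 0.05974479]
```

View pics/w15.png

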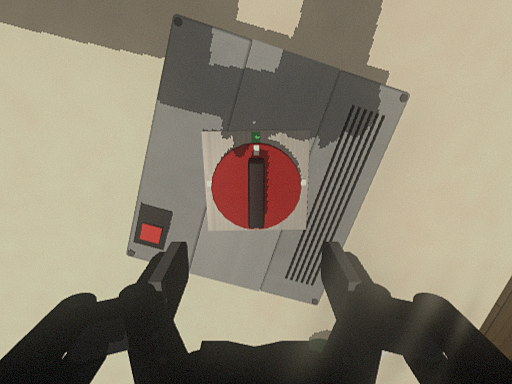

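View pics/s15.png

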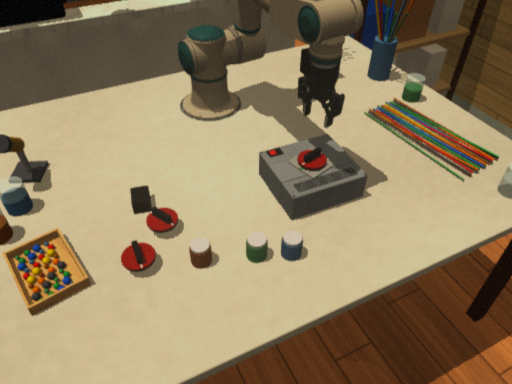

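The cap sits in the port with its bar (w15: 257,190) pointing at the green mark (257,135). The jars and the block are unmoved, and the arm is clear. Handing in.

```bash
python3 -c "
from cell import robot
print(robot.sign_off())"
```

```text
the job is handed in; nothing more can be done
None
```

The leftmost red cap is back in the fume extractor, locked and released. I handed the job in at about 18 s of the 72 s allowed; the hand-in reports no verdict.

**Fit:** I gripped the cap by its bar and turned it to the collar's clocking, about 15.7° from x by eye. The lugs went through the slots without resistance. The largest vertical reading on the wrist was about 10 N, well under the 45 N limit.

**Lock:** I turned the cap clockwise to about 93°, where the torque rose to 0.39 N m at the stop. I then eased off slightly, let it rise and opened the gripper.

**Last checks:**
- **Height:** the disc top is 14.2 mm above the collar, which puts cap_grip at about 26.2 mm (24.2 to 28.3 allowed).
- **Position:** the bar is within about 1 mm of the port axis, as measured by the cameras.
- **Turn:** the bar is at 104.4°, about 89° from the slots and pointing at the green mark.
- **Tilt:** under 0.01 rad.
- **Surroundings:** the jars and the block look unmoved in the scene picture, though I did not measure them. The arm is about 9 cm clear of the cap.

No check failed. The only disagreement was between the cameras: before the grasp, the scene view placed the cap about 6 mm from where the top and wrist views did. I used the wrist view.

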